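Lift a freshly painted plaque into the drying rack

TASK

The sign plaque on the painting jig has just been painted and must not be touched by the gripper: slide the lifter under it, carry it level to the drying rack and leave it in the empty lower tier, flat on both ledges and pushed in until it meets the back stop, without shifting that stop from its setting. Then lay the lifter flat on the bench top again, clear of jig and rack, and leave everything else where it is.

Things in the scene. Friction and masses are not known exactly. Their poses are not given: they have to be found in the camera images.
- small_plaque: freshly painted sign plaque, 100 (x) x 140 (y) x 14 mm, about 0.16 kg: dark green with a raised mill wheel, wooden rim, flat underside. Origin at the centre of its underside, z up out of the painted face. It starts on the jig's laths, its far edge (+x) 2 to 9 mm short of the fence
- jig: fixed painting jig, between lifter and rack: board 170 x 180 x 8 mm with two thin laths along x, 11 mm wide, at y = +-58.5 mm, from x = -81, tops at z = 13 mm: under the plaque only 5 mm free height, 106 mm free width, open to -x. A fence across the far side: face at x = +65 mm, top at z = 25 mm. Origin at the centre of its underside, x towards the fence and the rack
- rack: fixed wooden drying rack, 174 deep (x) x 188 wide x 252 mm high, open at the front (-x, towards the jig). Cheeks 158 mm apart inside; two tiers of ledges along x, 24 mm wide, 8 thick, 110 mm free between them, tops at z = 60 (lower, empty) and 160 mm (upper, taken). Foot board 12 mm thick. Origin at the centre of its underside, x points in
- rack_brow (a point): middle of the front edge of the rack's top board, at its underside (rack frame x -102, y 0, z 237 mm); the cheeks' front edges are at x -87. With the plaque home the lifter's handle ends close to this overhang: an upright gripper would strike it, so lean the gripper back along the handle, fingers pointing down and into the rack, 30 to 45 degrees
- lower_place (a point): point in the rack's lower tier at ledge-top height (rack frame x +25, y 0, z 60 mm), axes as the rack's: the plaque's centre comes here if the back stop is right at the back. The stop, a bar reaching 33 mm above the ledges, held by wing nuts in slots, is set 4 to 26 mm nearer the front; its setting is not reported: feel for it. A push above about 9 N shifts it
- upper_plaque: second plaque of the same make, already drying in the rack's upper tier; leave it. Origin at the centre of its underside
- lifter: lifter, 0.18 kg, lying on its blade on the bench, left of the jig: flat steel blade, x = -44 to +44 mm, 80 mm wide, 2 thick; at its rear a turned-up heel 10 mm high, front face at x = -44; behind it a neck rises to a level wooden handle, x = -76 to -152 mm, 22 mm wide (flat sides), 24 high, axis at z = 58. Origin at the centre of the blade's underside, x from handle to blade, z up
- lifter_grip (a point): middle of the lifter's handle, where to grip it (lifter frame x -117, y 0, z 58 mm), axes as the lifter's
- wax_tin: round flat tin 70 mm across, 43 mm high, bystander behind the work; origin under its centre
- sanding_block: cork sanding block, 125 x 88 x 34 mm, bystander behind the work; origin under its centre
Not all that is in view belongs to the job. What is shaped like the lifter but orange is not meant.

How it is judged:
On the way, in this order (a step that is already met when the one before it is completed fails the run):
1. the plaque is lifted clear of the jig on the lifter (contact force between lifter and small_plaque above 0.5 N and contact force between jig and small_plaque below 0.05 N and z of small_plaque in the frame of jig above 0.019 m), for 0.3 s.
2. the plaque lies in the rack's lower tier and the lifter is free of it (contact force between rack and small_plaque above 0.5 N and contact force between lifter and small_plaque below 0.05 N and horizontal distance between back_stop_c0 and small_plaque below 0.062 m and z of small_plaque in the frame of lower_place below 0.003 m), for 0.2 s.
At the end, for the whole second after the job is handed in: The plaque lies flat, face up and at rest on both ledges of the rack's lower tier, within about 6 mm of the back stop; the lifter lies flat on its blade on the bench top, released, at rest and touching neither jig nor rack (horizontal distance between back_stop_c0 and small_plaque below 0.062 m and x of small_plaque in the frame of lower_place between -0.034 and 0.004 m and y of small_plaque in the frame of lower_place between -0.014 and 0.014 m and z of small_plaque in the frame of lower_place between -0.003 and 0.003 m and angle between small_plaque's own z axis and vertical below 0.05 rad and linear speed of each of small_plaque, lifter below 0.01 m/s and angle between lifter's own z axis and vertical below 0.06 rad and height (world z) of lifter between -0.003 and 0.005 m and contact force between lifter and jig below 0.05 N and contact force between lifter and rack below 0.05 N).
It fails at once if the fingers or the arm touch the freshly painted plaque (contact force between any of the fingers, the arm and small_plaque above 0.3 N).
It fails at once if the plaque is tipped by more than 20 degrees (angle between small_plaque's own z axis and vertical above 0.35 rad).
It fails at once if the back stop is shifted by more than 5 mm (distance of back_stop_c0 from where it was at the start of the episode above 0.005 m).
It fails at once if the plaque in the upper tier is shifted by more than 15 mm (distance of upper_plaque from where it was at the start of the episode above 0.015 m).
It fails at once if a bystander is shifted by more than 30 mm (distance of any of wax_tin, sanding_block from where it was at the start of the episode above 0.03 m).
It also fails if it takes over 67 s, if anything falls off the work surface, if the arm or the gripper's body presses on something with over 40 N, if the wrist force passes 120 N, or if a joint passes its speed limit or range.

ROBOT

A 7-joint arm with a two-finger parallel gripper is mounted at the origin on the work surface; the furniture and walls round the work are solid. World frame = base frame: x ahead of the robot, y to its left, z up, the work surface at z = 0. Lengths are in m, angles in rad, forces in N, time in s.
With the tool pointing down it reaches from about 0.35 to 0.9 m from the base axis. Payload 8.1 kg.
Tool frame: the origin (TCP) lies midway between the tips of the shut fingers; the grasp point (between the pads) lies 19 mm behind it (arm.grasp_offset is the distance from the TCP to the grasp point, in m); z points along the fingers, y is the line along which they close (so a half turn about z gives the same grasp; the last joint's range is limited). The gripper opens to 85 mm and grips with 20 to 120 N. Pads are 22 mm wide; open, the fingers measure 114 mm over their backs; the gripper's body (76 mm by 85 mm) begins 54 mm behind the grasp point. The pads swing forward as they close: fully open they stand 13 mm farther back than shut.
Start: joints at [-1.345, 0.434, 0.025, 1.573, -0.012, 1.134, -0.075], TCP at [0.202, 0.592, 0.231] pointing down, gripper open.
Joint ranges: [-2.62, 2.62], [-0.44, 2.09], [-1.27, 1.32], [0.08, 2.57], [-1.32, 4.46], [0.12, 2], [-2.74, 2.74]. Speed limits (rad/s): [2.22, 2.22, 3.01, 3.01, 3.14, 3.14, 3.14].

INTERFACE

Orientations are given as [roll, pitch, yaw] about the fixed x, y, z axes, in that order (R = Rz(yaw) Ry(pitch) Rx(roll)).
In Python, from plant import arm gives the robot as it stands.
- The arm moves only by the tool apply_moves, never from a script. Its argument "moves" is text: rows parted by semicolons, each of 7 numbers parted by spaces: the shift along the world's x, y, z in units of 30 mm (1.0 is 30 mm), then the turn, a rotation vector about the world's x, y, z in units of 8 degrees (1.0 is 8 degrees), then the closure, from -1 (fully open) to 1 (shut). In form: x y z rx ry rz jaw; .... A call has 1 to 12 rows; each row is the pose to reach, as a shift and turn from the pose commanded when the call began; what a row does not reach only later rows make up. A row lasts 1/8 s, in which the tool goes at most 62.5 mm and 10.7 degrees, less where a joint would pass 70% of its speed; a pose out of reach is approached as far as the arm can. A call with a gripper value outside its range is refused whole. The fingers move at their own pace and stop on an object; "squeeze" is the grip in N (left out, the last holds). Time passes only in rows, so rows that repeat a pose let the fingers close. It gives the time, the measured TCP pose, the force, the opening and the grip force at its end, in the units of the state.
- arm.get_state(): the state, without advancing time (a new reading comes with each control period).
- arm.snapshot(name): name is "side" or "top" or "wrist"; returns (picture, depth): 420x560x3 uint8, red, green, blue; 420x560 float32, m along the optical axis (not along the pixel's ray), 0 where there is no reading.
- arm.get_calibration(name): a dict with "mtx" (3x3 intrinsics, pixels), "R" (3x3) and "t" (3): a world point X has camera coordinates R X + t; the wrist camera has in their place "hand_eye" (4x4, takes a point from camera to tool coordinates, whose origin is the TCP and whose axes are the flange's). Camera axes: x right, y down, z forward; pixel columns grow to the right and rows downward; lengths in m; the calibration is good to about 2 mm. A picture is of the moment at which its call begins: read the wrist's pose just before it. get_calibration takes no time and is no camera call.
- arm.hand_in(): hands the job in; it is judged then, once.
The state is a dict: "t": time; "joint_positions": joint angles; "dq": joint speeds; "joint_efforts": joint torques, N m; "eef_pos": TCP position; "tool_rot": TCP orientation; "wrist_force": force on the tool from outside, world axes, zero at the start; "ft_torque": the same for the moment, N m; "gripper_width": finger opening in m; "grasp_force": force on a finger pad.
Only numpy, scipy, OpenCV 4.12 (cv2) and the standard library are available. Lean on these libraries where they do the work, as an engineer would, in place of code of your own. Each camera call takes 0.05 s, during which the arm holds its last target. There are 200 camera calls.

## Working session

There is one attempt and no reset: what is moved stays moved. The work goes in short steps, Python scripts to look and compute and a tool call to move; the robot and the scene stay as the last step left them, time stands still between calls to the robot, and variables do not carry over. Pictures are saved under pics/ and viewed, at most 10 in all, crops included, and the job is handed in when it is done.

Besides the shell and the picture viewer there is one more tool, called after "Call:" as name(argument=value, ...) on one line, values as JSON. apply_moves: Moves the arm, as the interface text tells. Its arguments: {"type":"object","properties":{"moves":{"type":"string"},"squeeze":{"type":"number"}},"required":["moves"]}

```bash
ls; mkdir -p pics; cat > h.py <<'E'
import numpy as np, cv2
from plant import arm
def snap(n,save=None):
    s=arm.get_state(); p,d=arm.snapshot(n); p=np.array(p); d=np.array(d)
    if save: cv2.imwrite('pics/'+save,p[:,:,::-1])
    np.savez('last_'+n+'.npz',p=p,d=d,pos=s['eef_pos'],rot=s['tool_rot'])
    return p,d
def cloud(n,d):
    c=arm.get_calibration(n); K=np.array(c['mtx']); v,u=np.indices(d.shape)
    P=np.stack([(u-K[0,2])/K[0,0]*d,(v-K[1,2])/K[1,1]*d,d],-1)
    return (P-np.array(c['t']))@np.array(c['R'])
E
python3 - <<'E'
from h import *
a,_=snap('top','top0.png'); b,_=snap('side','side0.png')
print({k:np.round(v,3) for k,v in arm.get_state().items()})
for n in('top','side'):
    c=arm.get_calibration(n);print(n,np.round(-np.array(c['R']).T@c['t'],3),np.round(c['R'],3).tolist(),np.round(c['mtx'],1).tolist())
E
```

```text
pics
{'t': np.float64(0.1), 'joint_positions': array([-1.345,  0.435,  0.025,  1.574, -0.012,  1.134, -0.075]), 'dq': array([-0.   , -0.002, -0.001, -0.002,  0.001, -0.   ,  0.   ]), 'joint_efforts': array([ 2.0000e-03, -6.7175e+01,  1.0270e+00, -3.1690e+01,  1.6000e-02,
        7.0000e-03,  0.0000e+00]), 'eef_pos': array([0.202, 0.591, 0.231]), 'tool_rot': array([-3.14 ,  0.   ,  2.813]), 'wrist_force': array([-0.182, -0.001,  0.629]), 'ft_torque': array([0.011, 0.024, 0.018]), 'grasp_force': np.float64(0.0), 'gripper_width': np.float64(0.086)}
top [0.391 0.028 1.531] [[0.011, -1.0, -0.008], [-0.995, -0.01, -0.099], [0.099, 0.009, -0.995]] [[483.9, 0.0, 278.4], [0.0, 483.9, 209.5], [0.0, 0.0, 1.0]]
side [ 0.414 -0.792  0.841] [[0.991, -0.133, 0.013], [-0.076, -0.639, -0.765], [0.11, 0.758, -0.643]] [[436.0, 0.0, 277.6], [0.0, 436.0, 206.1], [0.0, 0.0, 1.0]]
```

View pics/top0.png

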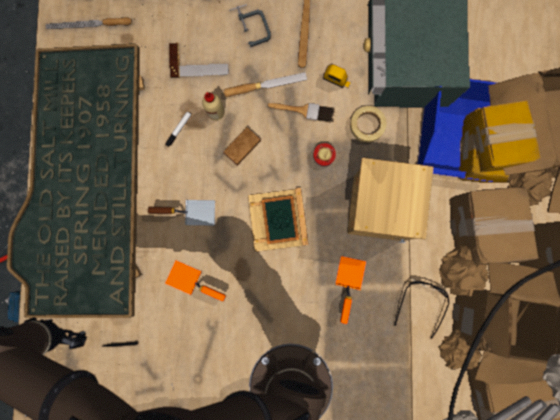

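View pics/side0.png

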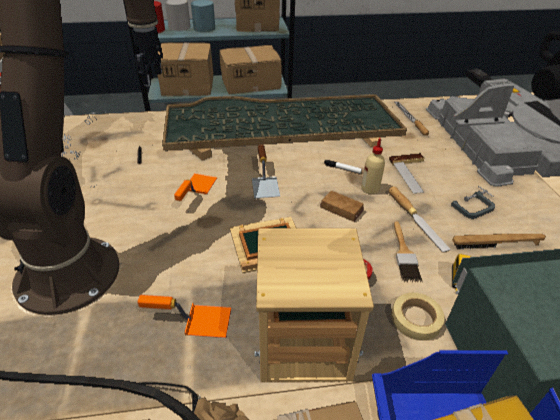

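The top view shows the steel lifter with its wooden handle at (200,212)/(160,210), the jig and plaque at (278,218), and the rack top at (392,198). The candidates for the lifter are the steel tool at (200,212) and the orange ones at (197,281) and (348,287). The steel one fits: it is not orange and it lies left of the jig. I'll confirm with a crop and measure roughly.

```bash
python3 - <<'E'
from h import *
z=np.load('last_top.npz'); p,d=z['p'],z['d']; C=cloud('top',d)
cv2.imwrite('pics/crop1.png',cv2.resize(p[170:265,135:320,::-1],None,fx=4,fy=4,interpolation=cv2.INTER_CUBIC))
hsv=cv2.cvtColor(p,cv2.COLOR_RGB2HSV)
def rect(m,name):
    cs,_=cv2.findContours(m.astype(np.uint8),cv2.RETR_EXTERNAL,cv2.CHAIN_APPROX_NONE)
    c=max(cs,key=cv2.contourArea); P=np.array([C[v,u] for u,v in c[:,0]])
    r=cv2.minAreaRect((P[:,:2]*1000).astype(np.float32)); print(name,cv2.contourArea(c),np.round(r[0],1),np.round(r[1],1),round(r[2],2),'z',np.round(np.median(P[:,2]),4))
def box(m,u0,u1,v0,v1):
    k=np.zeros_like(m); k[v0:v1,u0:u1]=m[v0:v1,u0:u1]; return k
H,S,V=[hsv[...,i].astype(int) for i in range(3)]
print('lifter blade px',p[212,203],'jig',p[195,265])
rect(box((S<60)&(V>130)&(C[...,2]<.05),185,222,195,230),'blade')
rect(box((C[...,2]>.2),335,440,150,245),'racktop')
rect(box((C[...,2]>.004),240,315,180,255),'jig>4mm')
rect(box((C[...,2]>.03),140,186,195,225),'handle')
print(np.round(C[[212,210,218,198],[203,160,278,392]],3))
E
```

```text
lifter blade px [172 179 183] jig [223 181 115]
blade 564.0 [536.6 292.1] [97.6 74.4] 88.3 z 0.0032
racktop 5191.5 [ 538.6 -167.9] [234.1 430.5] 8.46 z 0.252
jig>4mm 2995.0 [500.9  45.2] [222.2 197.9] 10.72 z 0.0072
handle 174.5 [478.1 229.6] [437.6  41.5] 72.1 z 0.0662
[[ 0.533  0.281  0.002]
 [ 0.531  0.399  0.077]
 [ 0.514  0.042  0.034]
 [ 0.552 -0.262  0.254]]
```

View pics/crop1.png

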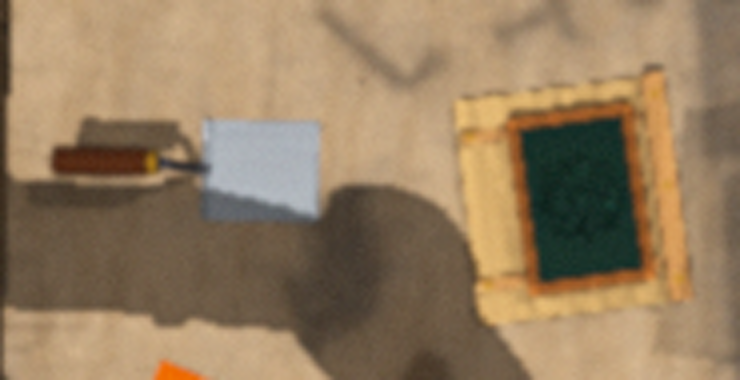

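The crop confirms the lifter: a steel blade at crop px (260,170), a neck and a brown wooden handle at (100,160), and no orange. Next I'll move the wrist over it for an accurate view.

Call:
apply_moves(moves="2 -2 2 0 0 -1.3 -1;4 -3.5 3 0 0 -2.6 -1;6 -5 3 0 0 -3.9 -1;8 -6 3 0 0 -5.2 -1;10 -7 3 0 0 -6.5 -1;11 -8 3 0 0 -7.8 -1;11 -8 3 0 0 -8.9 -1;11 -8 3 0 0 -8.9 -1;11 -8 3 0 0 -8.9 -1")

```text
t: 1.23
eef_pos: [0.5312, 0.3519, 0.3207]
tool_rot: [-3.14, 0.0, 1.571]
wrist_force: [-0.4, 0.4, -0.8]
gripper_width: 0.0856
grasp_force: 0.0
```

```bash
python3 - <<'E'
from h import *
snap('wrist','w1.png'); c=arm.get_calibration('wrist'); print(np.round(c['hand_eye'],3).tolist(),np.round(c['mtx'],1).tolist()); s=arm.get_state(); print(s['t'],s['joint_positions'].round(3),s['eef_pos'].round(4),s['tool_rot'].round(4))
E
```

```text
[[0.001, -0.951, -0.308, 0.079], [1.0, 0.0, 0.001, 0.0], [-0.001, -0.308, 0.951, -0.143], [0.0, 0.0, 0.0, 1.0]] [[354.3, 0.0, 279.7], [0.0, 354.3, 211.2], [0.0, 0.0, 1.0]]
1.275 [-0.942  0.414  0.415  1.425 -0.168  1.339 -0.518] [0.5306 0.3527 0.3208] [-3.1402e+00 -2.0000e-04  1.5727e+00]
```

View pics/w1.png

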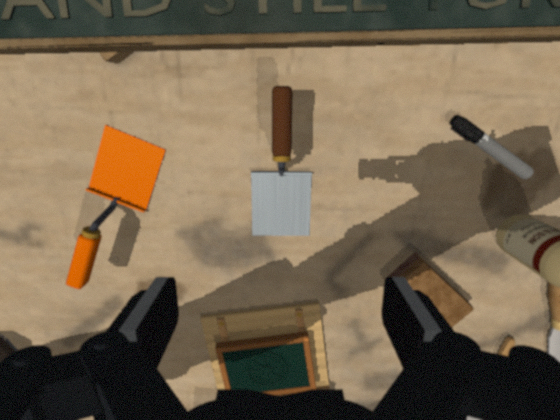

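The wrist view has the lifter's blade at (281,204) and its handle at (282,125), with an orange decoy on the left and the jig at the bottom (265,350). I'll move over the jig and measure both from there.

Call:
apply_moves(moves="0 -2 0 0 0 0 -1;0 -4 0 0 0 0 -1;-0.5 -6 0 0 0 0 -1;-0.5 -8 0 0 0 0 -1;-0.5 -8 0 0 0 0 -1;-0.5 -8 0 0 0 0 -1")

```text
t: 2.02
eef_pos: [0.5163, 0.1132, 0.3215]
tool_rot: [-3.142, -0.001, 1.573]
wrist_force: [-0.1, 1.3, 0.9]
gripper_width: 0.0853
grasp_force: 0.0
```

```bash
cp last_wrist.npz w1.npz; cat >> h.py <<'E'
from scipy.spatial.transform import Rotation as Ro
def wcam(z):
    c=arm.get_calibration('wrist'); T=np.eye(4); T[:3,:3]=Ro.from_euler('xyz',z['rot']).as_matrix(); T[:3,3]=z['pos']
    return np.array(c['mtx']),T@np.array(c['hand_eye'])
def scam(n):
    c=arm.get_calibration(n); T=np.eye(4); R=np.array(c['R']); T[:3,:3]=R.T; T[:3,3]=-R.T@np.array(c['t']); return np.array(c['mtx']),T
def onplane(K,T,uv,h):
    uv=np.atleast_2d(uv).astype(float); r=np.c_[(uv[:,0]-K[0,2])/K[0,0],(uv[:,1]-K[1,2])/K[1,1],np.ones(len(uv))]@T[:3,:3].T
    o=T[:3,3]; return o+r*((h-o[2])/r[:,2])[:,None]
def contour(m,win):
    k=np.zeros(m.shape,np.uint8); u0,u1,v0,v1=win; k[v0:v1,u0:u1]=m[v0:v1,u0:u1]
    cs,_=cv2.findContours(k,cv2.RETR_EXTERNAL,cv2.CHAIN_APPROX_NONE); return max(cs,key=cv2.contourArea)[:,0]
def rect(K,T,m,win,h,name):
    c=contour(m,win); P=onplane(K,T,c,h)[:,:2]*1000; r=cv2.minAreaRect(P.astype(np.float32))
    print(name,len(c),np.round(r[0],1),np.round(r[1],1),round(r[2],2)); return r,P
E
python3 - <<'E'
from h import *
z=np.load('w1.npz'); K,T=wcam(z); p=z['p']; hsv=cv2.cvtColor(p,cv2.COLOR_RGB2HSV).astype(int); H,S,V=hsv[...,0],hsv[...,1],hsv[...,2]
rect(K,T,(S<50)&(V>140),(240,325,160,245),.002,'blade')
r,P=rect(K,T,((H<12)|(H>170))&(S>110)&(V<120),(262,300,80,160),.058,'handle')
snap('wrist','w2.png')
E
```

```text
blade 243 [533. 290.] [82.1 88.3] 0.06
handle 394 [534.3 411. ] [58.9 19.9] 89.73
```

View pics/w2.png

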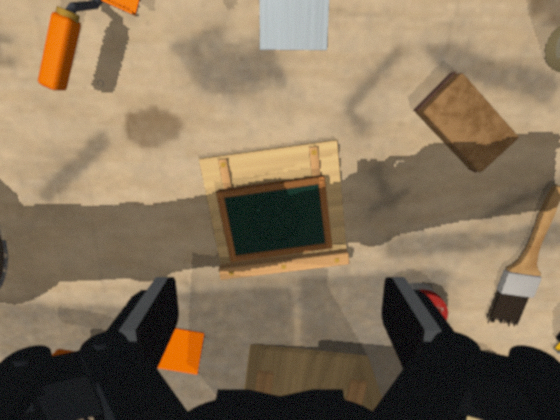

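The view shows the jig board corner at (200,158), the laths at (223,172) and (314,160), the plaque centred near (276,218), the fence at about (285,265) and the rack front at the bottom (310,370). The cork block and the tin are on the right. Next I'll extract the poses.

```bash
cp last_wrist.npz w2.npz; python3 - <<'E'
from h import *
z=np.load('w2.npz'); K,T=wcam(z); p=z['p'];d=z['d']; hsv=cv2.cvtColor(p,cv2.COLOR_RGB2HSV).astype(int); H,S,V=hsv[...,0],hsv[...,1],hsv[...,2]
for u,v in[(270,218),(270,182),(223,172),(210,172),(150,220),(270,165),(285,268),(260,258),(345,200),(336,200)]: print((u,v),hsv[v,u],end=' ')
print()
v,u=np.indices(d.shape); P=np.stack([(u-K[0,2])/K[0,0]*d,(v-K[1,2])/K[1,1]*d,d],-1)@T[:3,:3].T+T[:3,3]
Z=P[...,2]; print('table z',np.median(Z[200:240,120:180]),Z[200:240,120:180].std(),'plaque',np.median(Z[200:240,250:300]),'board',np.median(Z[160:170,260:290]))
m=(Z>.0045)&(d>0); rect(K,T,m,(180,365,130,290),.008,'jig')
m=(Z>.0205)&(d>0); rect(K,T,m,(205,335,165,262),.027,'plaque depth')
rect(K,T,(H>45)&(H<100)&(V<90)&(S>80),(205,335,165,262),.027,'plaque green')
rect(K,T,(((H<16)|(H>170))&(S>120)|((H>45)&(H<100)&(S>80)))&(V<160),(208,335,165,262),.027,'plaque')
z=np.load('last_top.npz'); C=cloud('top',z['d']); K,T=scam('top')
r,Q=rect(K,T,(C[...,2]>.2)&(z['p'][...,2]>80)&(cv2.cvtColor(z['p'],cv2.COLOR_RGB2HSV)[...,0]<30),(345,440,150,245),.252,'racktop')
print(np.round(cv2.boxPoints(r),1).tolist())
zi=np.zeros((95,195),np.uint8)
E
```

```text
(270, 218) [ 74 113  34] (270, 182) [ 18 152  72] (223, 172) [ 16 131 218] (210, 172) [ 19 113 221] (150, 220) [ 16  79 120] (270, 165) [ 18 111 220] (285, 268) [ 17 142 208] (260, 258) [ 15 139  86] (345, 200) [ 17  75 119] (336, 200) [ 18 112 123] 
table z 0.000841775747788237 0.026766967024195436 plaque 0.02723915308428909 board 0.008929610080573858
jig 509 [511.7  40.6] [186.4 177.1] 7.84
plaque depth 349 [511.3  38.2] [139.8 101.6] 8.49
plaque green 304 [512.   37.7] [118.7  78.6] 8.5
plaque 414 [511.9  35.4] [141.2 113.7] 7.39
racktop 282 [ 552.7 -266.5] [191.  196.2] 83.25
[[444.1000061035156, -349.79998779296875], [638.9000244140625, -372.8999938964844], [661.2999877929688, -183.1999969482422], [466.5, -160.1999969482422]]
```

Call:
apply_moves(moves="0.3 0.3 0 -1.3 0 0 -1;0.6 0.6 -0.2 -2.6 0 0 -1;0.8 0.8 -0.4 -3.9 0 0 -1;1 1 -0.5 -5 0 0 -1;1 1 -0.5 -5 0 0 -1;1 1 -0.5 -5 0 0 -1")

```text
t: 2.82
eef_pos: [0.5468, 0.1424, 0.3061]
tool_rot: [3.141, 0.698, 1.572]
wrist_force: [0.7, -0.6, 0.6]
gripper_width: 0.0855
grasp_force: 0.0
```

```bash
python3 - <<'E'
from h import *
z=np.load('w2.npz'); K,T=wcam(z)
print('lath ends',onplane(K,T,[(224,172),(315,160)],.013).round(4).tolist())
snap('wrist','w3.png'); s=arm.get_state(); print(s['joint_positions'].round(2),s['eef_pos'].round(4),s['tool_rot'].round(4))
E
```

```text
lath ends [[0.4453, 0.0988, 0.013], [0.5625, 0.1145, 0.013]]
[-1.01  0.54  0.52  1.51  0.34  1.52 -0.59] [0.547  0.1413 0.3069] [3.1398 0.6967 1.5688]
```

View pics/w3.png

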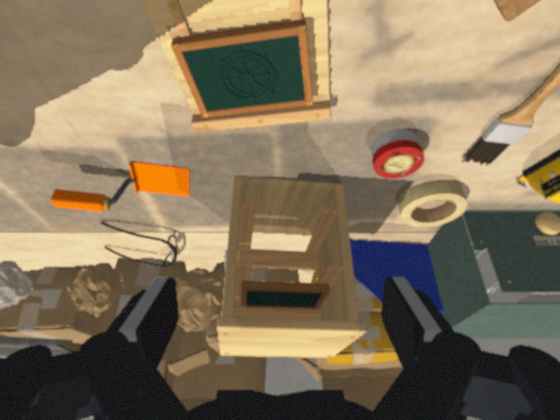

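The picture is upside down because of the lean. It shows the rack front with the foot at (290,185), the upper plaque at (285,297), the brow at (290,340) and the lower tier around (280,240). I'll enlarge and flip it.

```bash
cp last_wrist.npz w3.npz; python3 - <<'E'
from h import *
z=np.load('w3.npz'); c=z['p'][165:365,205:375]
cv2.imwrite('pics/w3c.png',cv2.resize(c[::-1,::-1,::-1],None,fx=3,fy=3,interpolation=cv2.INTER_CUBIC))
K,T=wcam(z); d=z['d']; v,u=np.indices(d.shape); P=np.stack([(u-K[0,2])/K[0,0]*d,(v-K[1,2])/K[1,1]*d,d],-1)@T[:3,:3].T+T[:3,3]
for u in (232,244,262,285,310,325,335,345): print(u,[tuple((P[v,u]*1000).round(0).astype(int)) for v in range(180,350,10)])
E
```

```text
232 [(np.int64(468), np.int64(-186), np.int64(2)), (np.int64(471), np.int64(-175), np.int64(30)), (np.int64(472), np.int64(-175), np.int64(50)), (np.int64(473), np.int64(-176), np.int64(68)), (np.int64(475), np.int64(-175), np.int64(87)), (np.int64(476), np.int64(-174), np.int64(105)), (np.int64(477), np.int64(-174), np.int64(122)), (np.int64(478), np.int64(-176), np.int64(138)), (np.int64(479), np.int64(-175), np.int64(154)), (np.int64(481), np.int64(-174), np.int64(170)), (np.int64(482), np.int64(-174), np.int64(185)), (np.int64(483), np.int64(-175), np.int64(199)), (np.int64(484), np.int64(-175), np.int64(213)), (np.int64(484), np.int64(-177), np.int64(226)), (np.int64(487), np.int64(-161), np.int64(243)), (np.int64(487), np.int64(-172), np.int64(253)), (np.int64(480), np.int64(-229), np.int64(253))]
244 [(np.int64(489), np.int64(-177), np.int64(9)), (np.int64(488), np.int64(-198), np.int64(14)), (np.int64(485), np.int64(-228), np.int64(14)), (np.int64(491), np.int64(-186), np.int64(62)), (np.int64(488), np.int64(-220), np.int64(61)), (np.int64(485), np.int64(-254), np.int64(61)),
[... 4685 characters left out ...]
, np.int64(-249), np.int64(1)), (np.int64(655), np.int64(-196), np.int64(56)), (np.int64(653), np.int64(-196), np.int64(75)), (np.int64(651), np.int64(-195), np.int64(94)), (np.int64(649), np.int64(-195), np.int64(112)), (np.int64(648), np.int64(-195), np.int64(128)), (np.int64(646), np.int64(-195), np.int64(145)), (np.int64(644), np.int64(-194), np.int64(162)), (np.int64(643), np.int64(-194), np.int64(177)), (np.int64(642), np.int64(-197), np.int64(191)), (np.int64(641), np.int64(-200), np.int64(205)), (np.int64(640), np.int64(-204), np.int64(218)), (np.int64(640), np.int64(-210), np.int64(230)), (np.int64(633), np.int64(-177), np.int64(252)), (np.int64(640), np.int64(-227), np.int64(254))]
```

View pics/w3c.png

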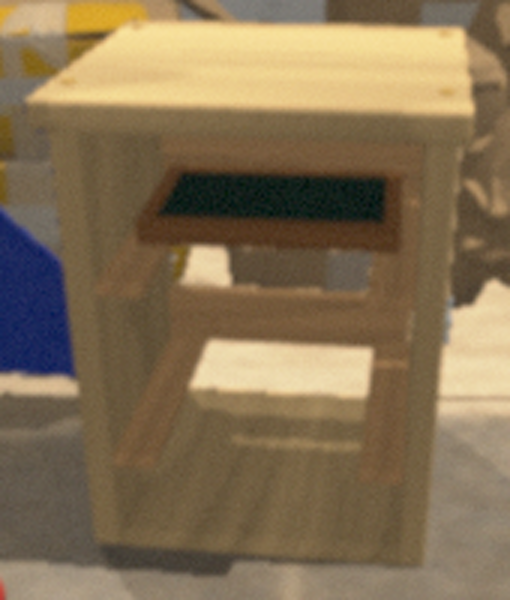

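The enlarged crop shows the lower ledges at (150,400) and (390,420) and the back stop bar at (290,315). From depth, the rack yaw is about -7°, its origin is about (0.5515, -0.2725), and the stop face is at rack x of about 62 mm. Next I'll go to the pre-grasp above and behind the handle, leaned 40°.

Call:
apply_moves(moves="0 2 0 0 0 0 -1;0 4 -0.5 0 0 0 -1;-0.2 6 -1 0 0 0 -1;-0.43 8 -2 0 0 0 -1;-0.43 9.5 -3 0 0 0 -1;-0.43 10.7 -4.5 0 0 0 -1;-0.43 10.7 -6.2 0 0 0 -1;-0.43 10.7 -6.2 0 0 0 -1;-0.43 10.7 -6.2 0 0 0 -1")

```text
t: 4.0
eef_pos: [0.5355, 0.4619, 0.1238]
tool_rot: [3.137, 0.696, 1.566]
wrist_force: [0.0, -0.2, 0.5]
gripper_width: 0.0859
grasp_force: 0.0
```

```bash
python3 - <<'E'
from h import *
snap('wrist','w4.png'); s=arm.get_state(); print(arm.grasp_offset,s['t'],s['joint_positions'].round(2),s['eef_pos'].round(4),s['tool_rot'].round(4),s['wrist_force'])
z=np.load('last_wrist.npz'); K,T=wcam(z); d=z['d']; hsv=cv2.cvtColor(z['p'],cv2.COLOR_RGB2HSV).astype(int)
v,u=np.indices(d.shape); P=np.stack([(u-K[0,2])/K[0,0]*d,(v-K[1,2])/K[1,1]*d,d],-1)@T[:3,:3].T+T[:3,3]
m=(d>0)&(P[...,2]>.045)&(P[...,2]<.08)&(np.abs(P[...,0]-.534)<.03)&(P[...,1]>.36)&(P[...,1]<.47)
Q=P[m]*1000; print(len(Q),Q.min(0).round(1),Q.max(0).round(1))
for y in range(375,450,15):
    q=Q[abs(Q[:,1]-y)<4]
    if len(q): print(y,len(q),np.percentile(q,[3,97],axis=0).round(1).tolist())
E
```

```text
0.0187 4.05 [-1.14  1.05  0.43  0.94  0.09  1.72 -0.83] [0.5356 0.4624 0.1243] [3.1362 0.6949 1.5655] [-0.00083366 -0.04274352  0.53959225]
2695 [522.4 360.8  48.3] [544.6 443.5  72.4]
375 128 [[523.5, 371.6, 67.5], [543.2, 378.7, 71.6]]
390 153 [[523.6, 386.4, 67.2], [543.5, 393.7, 71.5]]
405 181 [[523.6, 401.3, 67.3], [543.5, 408.8, 71.6]]
420 216 [[523.6, 416.3, 67.5], [543.4, 423.8, 71.7]]
435 329 [[523.1, 431.4, 55.1], [544.3, 438.7, 71.5]]
```

View pics/w4.png

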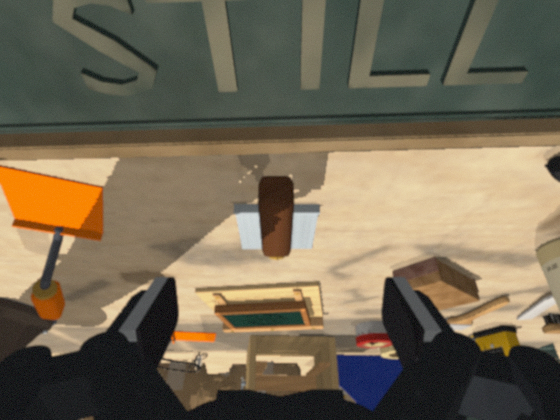

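The wrist view shows the handle centred between the fingers at (276,217) with the blade beyond it. The measured handle axis is x=0.5336 and its rear end is at y=0.4435. I'll descend and grip.

Call:
apply_moves(moves="-0.07 -0.7 -0.9 0 0 0 -1;-0.07 -1.4 -1.8 0 0 0 -1;-0.07 -1.8 -2.3 0 0 0 -1;-0.07 -2.07 -2.7 0 0 0 -1;-0.07 -2.07 -2.7 0 0 0 -1;-0.07 -2.07 -2.7 0 0 0 -1")

```text
t: 4.8
eef_pos: [0.5323, 0.4015, 0.0406]
tool_rot: [3.139, 0.696, 1.569]
wrist_force: [0.8, -0.6, 1.0]
gripper_width: 0.0853
grasp_force: 0.0
```

Call:
apply_moves(moves="0 0 0 0 0 0 0;0 0 0 0 0 0 0.5;0 0 0 0 0 0 1;0 0 0 0 0 0 1;0 0 0 0 0 0 1;0 0 0 0 0 0 1;0 0 0 0 0 0 1;0 0 0 0 0 0 1", squeeze=100)

```text
t: 5.8
eef_pos: [0.5319, 0.4004, 0.0394]
tool_rot: [3.141, 0.698, 1.57]
wrist_force: [-0.2, 0.6, 1.8]
gripper_width: 0.0209
grasp_force: 97.5
```

```bash
python3 - <<'E'
from h import *
s=arm.get_state(); print({k:np.round(v,4) for k,v in s.items()})
E
```

```text
{'t': np.float64(5.8), 'joint_positions': array([-1.1315,  1.0528,  0.4137,  1.1817,  0.0992,  1.4847, -0.8539]), 'dq': array([ 0.0003, -0.0008, -0.0019,  0.0026,  0.0006,  0.0007, -0.0008]), 'joint_efforts': array([ 4.01600e-01, -9.41462e+01,  1.37842e+01, -2.30727e+01,
        2.43620e+00,  2.72290e+00,  2.03000e-02]), 'eef_pos': array([0.5319, 0.4004, 0.0394]), 'tool_rot': array([3.1408, 0.6982, 1.5698]), 'wrist_force': array([-0.1524,  0.5816,  1.7681]), 'ft_torque': array([ 0.4219, -0.0345, -0.0236]), 'grasp_force': np.float64(97.4927), 'gripper_width': np.float64(0.0209)}
```

Call:
apply_moves(moves="0 0 0.3 0 0 0 1;0 0 0.8 0 0 0 1;0 0 1.33 0 0 0 1;0 0 1.33 0 0 0 1;0 0 1.33 0 0 0 1")

```text
t: 6.42
eef_pos: [0.5317, 0.4005, 0.0792]
tool_rot: [3.141, 0.698, 1.57]
wrist_force: [0.3, -0.2, -1.3]
gripper_width: 0.0208
grasp_force: 97.8
```

```bash
cat > tilt.py <<'E'
from h import *
def run():
    snap('wrist','wt%d.png'%int(arm.get_state()['t']*100)); z=np.load('last_wrist.npz'); K,T=wcam(z); d=z['d']; hsv=cv2.cvtColor(z['p'],cv2.COLOR_RGB2HSV).astype(int)
    s=arm.get_state(); print(s['t'],s['eef_pos'].round(4),s['tool_rot'].round(4),s['wrist_force'].round(2),s['ft_torque'].round(2))
    v,u=np.indices(d.shape); P=np.stack([(u-K[0,2])/K[0,0]*d,(v-K[1,2])/K[1,1]*d,d],-1)@T[:3,:3].T+T[:3,3]
    return z,K,T,P*1000,hsv
def fit(Q):
    for _ in range(4):
        A=np.c_[Q[:,0]-Q[:,0].mean(),Q[:,1]-Q[:,1].mean(),np.ones(len(Q))]; c=np.linalg.lstsq(A,Q[:,2],rcond=None)[0]; r=Q[:,2]-A@c; Q=Q[abs(r)<max(2*r.std(),.5)]
    return len(Q),Q.mean(0).round(1),np.degrees(c[:2]).round(2),r.std().round(2)
E
python3 - <<'E'
from tilt import *
z,K,T,P,hsv=run(); p=s=z['pos']*1000
rel=P-p
steel=(hsv[...,1]<60)&(hsv[...,2]>90)&(z['d']>0)&(abs(rel[...,0])<45)&(rel[...,1]<-60)&(rel[...,1]>-160)
steel[:, :]&=abs(P[...,2]-42)<15
print('blade',fit(P[steel]))
h=(z['d']>0)&(abs(rel[...,0])<9)&(rel[...,1]>-30)&(rel[...,1]<40)&(rel[...,2]>24)&(rel[...,2]<36)
print('handle top',fit(P[h]))
t=(z['d']>0)&(abs(rel[...,0])<120)&(abs(rel[...,0])>60)&(rel[...,1]<-30)&(rel[...,1]>-170)&(abs(P[...,2])<12); print('table',fit(P[t]))
E
```

```text
6.475 [0.5316 0.4003 0.0788] [-3.1415  0.6983  1.5703] [ 0.19  0.26 -2.1 ] [ 1.    0.01 -0.04]
blade (780, array([532.8, 336.5,  44.9]), array([0.05, 4.47]), np.float64(3.2))
handle top (1731, array([531.9, 415.7, 110.4]), array([ 0.53, -0.31]), np.float64(0.4))
table (11856, array([531.6, 313.4,   1.1]), array([ 0.08, -0.05]), np.float64(0.28))
```

```bash
python3 - <<'E'
from tilt import *
z=np.load('last_wrist.npz'); K,T=wcam(z); d=z['d']; hsv=cv2.cvtColor(z['p'],cv2.COLOR_RGB2HSV).astype(int)
v,u=np.indices(d.shape); P=1000*(np.stack([(u-K[0,2])/K[0,0]*d,(v-K[1,2])/K[1,1]*d,d],-1)@T[:3,:3].T+T[:3,3]); rel=P-z['pos']*1000
for lo,hi in((-155,-75),(-155,-110),(-110,-75),(-75,-60)):
    m=(hsv[...,1]<70)&(hsv[...,2]>70)&(d>0)&(abs(rel[...,0])<36)&(abs(rel[...,0])>14)&(rel[...,1]>lo)&(rel[...,1]<hi)&(P[...,2]>25)&(P[...,2]<60)
    if m.sum()>20: print(lo,hi,fit(P[m]))
m=(hsv[...,1]<70)&(hsv[...,2]>70)&(d>0)&(abs(rel[...,0])<50)&(rel[...,1]>-180)&(rel[...,1]<-50)&(P[...,2]>25)&(P[...,2]<65)
print(P[m].min(0),P[m].max(0),np.percentile(P[m],[1,99],axis=0))
E
```

```text
-75 -60 (572, array([530.9, 336.9,  44.8]), array([  0.2 , -41.45]), np.float64(3.08))
[492.30829661 311.29256066  40.18601191] [572.25241814 338.64872602  50.96427562] [[492.68915649 314.44399558  40.43102604]
 [571.85684059 338.37399359  50.71226069]]
```

Gripped and level to within 0.3°. Next I'll go to the pre-entry pose in front of the jig, yaw +8°, first high and then down.

Call:
apply_moves(moves="-0.6 -1.2 0 0 0 0.4 1;-1.2 -2.4 0 0 0 0.8 1;-1.82 -3.63 0 0 0 1 1;-1.82 -3.63 0 0 0 1 1;-1.82 -3.63 -0.6 0 0 1 1;-1.82 -3.63 -1.02 0 0 1 1;-1.82 -3.63 -1.02 0 0 1 1;-1.82 -3.63 -1.02 0 0 1 1;-1.82 -3.63 -1.02 0 0 1 1")

```text
t: 7.6
eef_pos: [0.4776, 0.2917, 0.0489]
tool_rot: [3.14, 0.698, 1.709]
wrist_force: [0.2, 0.3, -1.6]
gripper_width: 0.0208
grasp_force: 98.6
```

```bash
python3 - <<'E'
from tilt import *
z,K,T,P,hsv=run(); d=z['d']; p=z['pos']*1000; h=np.array([np.sin(np.radians(8)),-np.cos(np.radians(8))]); n=np.array([-h[1],h[0]])
D=P[...,:2]-p[:2]; a=D@h; b=D@n
m=(hsv[...,1]<70)&(hsv[...,2]>70)&(d>0)&(abs(b)<55)&(a>50)&(a<180)&(P[...,2]>5)&(P[...,2]<30)
print('steel a,b,z',np.percentile(np.c_[a[m],b[m],P[m][:,2]],[1,99],axis=0).round(1).tolist())
hm=(d>0)&(abs(b)<9)&(a>-40)&(a<30)&(P[...,2]-p[2]>24)&(P[...,2]-p[2]<36); print('handle',fit(P[hm]))
# jig in lifter axes
for lo,hi,nm in((.020,.034,'plaque'),):
    m=(d>0)&(P[...,2]>lo*1000)&(P[...,2]<hi*1000)&(abs(b)<85)&(a>180)&(a<310); print(nm,m.sum(),np.percentile(np.c_[a[m],b[m]],[1,99],axis=0).round(1).tolist(),np.median(P[m][:,2]))
    for bb in(-50,0,50):
        q=m&(abs(b-bb)<6); print(bb,np.percentile(a[q],[1,99]).round(1) if q.sum() else None)
m=(d>0)&(P[...,2]>4)&(P[...,2]<18)&(abs(b)<100)&(a>150)&(a<230); print('jig front',m.sum(),np.percentile(np.c_[a[m],b[m]],[1,99],axis=0).round(1).tolist())
for lo in range(155,225,8):
    q=m&(P[...,2]>11.5)&(a>lo)&(a<lo+8); print(lo,q.sum(),np.percentile(b[q],[2,25,75,98]).round(0) if q.sum()>10 else '')
E
```

```text
7.65 [0.4775 0.2917 0.0489] [3.1402 0.6978 1.7089] [ 0.12  0.52 -2.05] [ 0.99  0.12 -0.02]
steel a,b,z [[62.2, -39.0, 10.3], [75.8, 40.1, 20.6]]
handle (1749, array([475.5, 306.9,  80.2]), array([ 0.59, -0.22]), np.float64(0.41))
plaque 111 [[229.6, -32.8], [303.5, 33.5]] 27.832578392026033
-50 None
0 None
50 None
jig front 1049 [[163.7, -89.2], [222.8, 88.7]]
155 0 
163 4 
171 0 
179 0 
187 0 
195 0 
203 0 
211 0 
219 0
```

```bash
ls pics | tail -3
```

```text
w4.png
wt642.png
wt760.png
```

Aligned with the jig: its edges are symmetric at ±89 mm and the blade underside is at about 9.5 mm. Now sliding in.

Call:
apply_moves(moves="0.07 -0.5 0 0 0 0 1;0.14 -1 0 0 0 0 1;0.21 -1.5 0 0 0 0 1;0.28 -2 0 0 0 0 1;0.35 -2.5 0 0 0 0 1;0.35 -2.5 0 0 0 0 1;0.35 -2.5 0 0 0 0 1")

```text
t: 8.52
eef_pos: [0.4878, 0.2171, 0.0485]
tool_rot: [3.141, 0.697, 1.71]
wrist_force: [-0.3, 1.1, -1.8]
gripper_width: 0.0206
grasp_force: 98.7
```

Call:
apply_moves(moves="0.06 -0.4 0 0 0 0 1;0.11 -0.8 0 0 0 0 1;0.17 -1.2 0 0 0 0 1;0.22 -1.6 0 0 0 0 1;0.27 -1.95 0 0 0 0 1;0.27 -1.95 0 0 0 0 1;0.27 -1.95 0 0 0 0 1")

```text
t: 9.4
eef_pos: [0.4958, 0.1585, 0.0485]
tool_rot: [3.141, 0.698, 1.71]
wrist_force: [-1.4, -1.0, -2.5]
gripper_width: 0.0208
grasp_force: 98.7
```

```bash
python3 - <<'E'
from tilt import *
z,K,T,P,hsv=run(); d=z['d']; p=z['pos']*1000; h=np.array([np.sin(np.radians(8)),-np.cos(np.radians(8))]); n=np.array([-h[1],h[0]])
D=P[...,:2]-p[:2]; a=D@h; b=D@n
m=(hsv[...,1]<70)&(hsv[...,2]>70)&(d>0)&(abs(b)<55)&(a>50)&(a<75)&(P[...,2]>5)&(P[...,2]<30)
print('steel a,b,z',np.percentile(np.c_[a[m],b[m],P[m][:,2]],[1,99],axis=0).round(1).tolist())
m=(d>0)&(P[...,2]>23)&(P[...,2]<34)&(abs(b)<85)&(a>60)&(a<180)
for bb in(-60,-30,0,30,60):
    q=m&(abs(b-bb)<6); print(bb,q.sum(),np.percentile(a[q],[1,99]).round(1) if q.sum() else None)
print(np.percentile(b[m],[1,99]).round(1))
cv2.imwrite('pics/j1.png',z['p'][::-1,::-1,::-1])
E
```

```text
9.45 [0.4959 0.1587 0.0485] [3.1408 0.6976 1.7101] [-0.01 -0.35 -2.64] [1.04 0.12 0.05]
steel a,b,z [[62.2, -39.0, 9.8], [72.6, 40.3, 20.2]]
-60 583 [ 71.8 142.3]
-30 0 None
0 0 None
30 0 None
60 588 [ 70.5 140.2]
[-70.9  67.1]
```

View pics/j1.png

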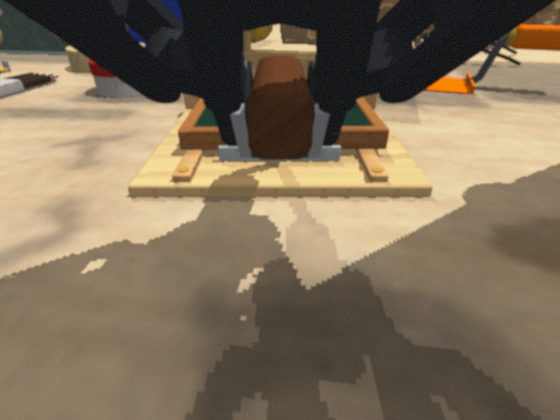

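The flipped view shows the blade under the plaque with the heel at (280,153), about 6 mm short of its edge, and the laths clear on both sides. I'll close 5 mm more and lift slowly.

Call:
apply_moves(moves="0.023 -0.165 0 0 0 0 1;0.023 -0.165 0 0 0 0 1;0.023 -0.165 0.1 0 0 0 1;0.023 -0.165 0.2 0 0 0 1;0.023 -0.165 0.35 0 0 0 1;0.023 -0.165 0.55 0 0 0 1;0.023 -0.165 0.8 0 0 0 1;0.023 -0.165 1.1 0 0 0 1;0.023 -0.165 1.4 0 0 0 1;0.023 -0.165 1.7 0 0 0 1;0.023 -0.165 1.83 0 0 0 1;0.023 -0.165 1.83 0 0 0 1")

```text
t: 10.95
eef_pos: [0.4966, 0.1532, 0.1037]
tool_rot: [3.14, 0.698, 1.709]
wrist_force: [-0.2, -0.0, -3.0]
gripper_width: 0.0208
grasp_force: 98.6
```

```bash
python3 - <<'E'
from tilt import *
z,K,T,P,hsv=run(); d=z['d']; p=z['pos']*1000; h=np.array([np.sin(np.radians(8)),-np.cos(np.radians(8))]); n=np.array([-h[1],h[0]])
D=P[...,:2]-p[:2]; a=D@h; b=D@n; Z=P[...,2]-p[2]
m=(hsv[...,1]<70)&(hsv[...,2]>70)&(d>0)&(abs(b)<55)&(a>50)&(a<75)&(abs(Z+32)<14)
print('steel',np.percentile(np.c_[a[m],b[m],Z[m]],[1,99],axis=0).round(1).tolist())
m=(d>0)&(Z>-26)&(Z<-12)&(abs(b)<85)&(a>55)&(a<185)
for bb in(-60,-45,45,60):
    q=m&(abs(b-bb)<6); print(bb,q.sum(),np.percentile(a[q],[1,99]).round(1) if q.sum() else None,fit(P[q])[1:])
print(np.percentile(b[m],[1,99]).round(1),fit(P[m]))
hm=(d>0)&(abs(b)<9)&(a>-40)&(a<30)&(Z>24)&(Z<36); print('handle',fit(P[hm]))
E
```

```text
11.0 [0.4965 0.1531 0.1035] [3.141  0.698  1.7094] [-1.12 -0.5  -3.47] [1.47 0.18 0.  ]
steel [[62.0, -39.2, -38.5], [69.5, 40.4, -28.5]]
-60 598 [ 68.8 145.8] (array([450.7,  43.6,  79.8]), array([-8.99, -0.9 ]), np.float64(0.47))
-45 270 [ 68.2 112.7] (array([462.1,  64.5,  79.9]), array([0.35, 2.09]), np.float64(0.53))
45 264 [ 67.7 109.6] (array([554.1,  79.2,  80.1]), array([0.6 , 2.39]), np.float64(0.61))
60 604 [ 67.7 143.8] (array([570.4,  62.6,  80.4]), array([9.34, 1.79]), np.float64(0.41))
[-70.6  67.4] (2195, array([503.9,  58.6,  80.1]), array([0.09, 0.18]), np.float64(0.75))
handle (1721, array([494.6, 168.3, 135.1]), array([ 0.51, -0.1 ]), np.float64(0.41))
```

The plaque is lifted on the blade and level, about 2 mm from the heel. Now carrying it to the rack front and turning to the rack's heading.

Call:
apply_moves(moves="0.1 -0.15 0 0 0 -0.05 1;0.3 -0.45 0 0 0 -0.2 1;0.6 -0.95 0 0 0 -0.4 1;0.95 -1.5 0 0 0 -0.6 1;1.3 -2.1 0 0 0 -0.8 1;1.65 -2.7 0 0 0 -1 1;2 -3.3 0 0 0 -1.2 1;2.35 -3.85 0 0 0 -1.4 1;2.65 -4.3 0 0 0 -1.6 1;2.85 -4.65 0 0 0 -1.75 1;2.98 -4.85 0 0 0 -1.83 1;3.03 -4.93 0 0 0 -1.87 1")

```text
t: 12.5
eef_pos: [0.5875, 0.0051, 0.1034]
tool_rot: [3.141, 0.698, 1.448]
wrist_force: [-0.2, 0.8, -2.9]
gripper_width: 0.0207
grasp_force: 98.6
```

Call:
apply_moves(moves="0 0 0 0 0 0 1;0 0 0 0 0 0 1")

```text
t: 12.75
eef_pos: [0.5872, 0.0059, 0.1034]
tool_rot: [3.141, 0.698, 1.45]
wrist_force: [0.4, -0.2, -3.7]
gripper_width: 0.0211
grasp_force: 98.6
```

```bash
cat > rk.py <<'E'
from tilt import *
z,K,T,P,hsv=run(); d=z['d']; p=z['pos']*1000; r=np.radians(90-np.degrees(z['rot'][2])); h=np.array([-np.sin(r),-np.cos(r)]); n=np.array([-h[1],h[0]])
print('psi',-np.degrees(r).round(2),'TCP in rack', ((p[:2]-[551.5,-272.5])@np.array([[-.122,.9925],[-.9925,-.122]])).round(1))
D=P[...,:2]-p[:2]; a=D@h; b=D@n; Z=P[...,2]-p[2]
m=(d>0)&(Z>-26)&(Z<-12)&(abs(b)<72)&(a>55)&(a<140)
for bb in(-60,-45,45,60):
    q=m&(abs(b-bb)<6); print(bb,q.sum(),np.percentile(a[q],[1,99]).round(1) if q.sum() else None,np.median(P[q][:,2]).round(1))
print(np.percentile(b[m],[1,99]).round(1))
# cheek front faces: points ahead at a~195, z 90..200
m=(d>0)&(P[...,2]>70)&(P[...,2]<230)&(a>150)&(a<330)&(abs(b)<110)
for s in(-1,1):
    q=m&(s*b>74)&(s*b<97); 
    if q.sum()>30: print('cheek',s,q.sum(),'front a',np.percentile(a[q],5).round(1),'b inner/outer',np.percentile(abs(b[q]),[2,98]).round(1))
E
python3 rk.py
```

```text
12.8 [0.5873 0.0059 0.1034] [3.1413 0.6978 1.4496] [-0.17 -0.48 -3.14] [ 1.39 -0.2  -0.01]
psi -6.94 TCP in rack [-280.7    1.5]
-60 578 [ 68.8 137.5] 79.1
-45 273 [ 68.4 113.5] 79.0
45 253 [ 67.7 107.6] 79.2
60 580 [ 67.7 136.2] 80.1
[-70.5  67.4]
cheek -1 255 front a 191.4 b inner/outer [80.4 93.9]
cheek 1 222 front a 191.1 b inner/outer [79.7 92.8]
```

The plaque is centred between the cheeks (inner faces -80 and +80). Inserting to roughly 15 mm short of the stop.

Call:
apply_moves(moves="-0.02 -0.15 0 0 0 0 1;-0.06 -0.5 0 0 0 0 1;-0.12 -1 0 0 0 0 1;-0.19 -1.55 0 0 0 0 1;-0.26 -2.1 0 0 0 0 1;-0.32 -2.65 0 0 0 0 1;-0.39 -3.2 0 0 0 0 1;-0.46 -3.75 0 0 0 0 1;-0.52 -4.3 0 0 0 0 1;-0.58 -4.75 0 0 0 0 1;-0.62 -5.08 0 0 0 0 1;-0.637 -5.23 0 0 0 0 1")

```text
t: 14.3
eef_pos: [0.5681, -0.1524, 0.1035]
tool_rot: [3.141, 0.698, 1.448]
wrist_force: [0.2, 0.5, -3.6]
gripper_width: 0.0205
grasp_force: 98.6
```

Call:
apply_moves(moves="0 0 0 0 0 0 1;0 0 0 0 0 0 1")

```text
t: 14.55
eef_pos: [0.5686, -0.151, 0.1033]
tool_rot: [3.141, 0.698, 1.449]
wrist_force: [-0.5, -0.9, -3.5]
gripper_width: 0.0208
grasp_force: 98.6
```

```bash
python3 rk.py
```

```text
14.6 [ 0.5686 -0.151   0.1034] [3.1409 0.6978 1.4493] [ 0.42 -0.6  -3.51] [ 1.4  -0.17 -0.02]
psi -6.96 TCP in rack [-122.7    2.2]
-60 571 [ 68.9 138. ] 79.0
-45 273 [ 68.2 113.6] 79.0
45 253 [ 67.5 108.9] 79.2
60 582 [ 67.8 135.6] 80.0
[-70.4  67.4]
cheek -1 231 front a 152.0 b inner/outer [77.5 80.3]
cheek 1 186 front a 151.4 b inner/outer [76.2 78.4]
```

Call:
apply_moves(moves="0 0 -0.06 0 0 0 1;0 0 -0.12 0 0 0 1;0 0 -0.18 0 0 0 1;0 0 -0.24 0 0 0 1;0 0 -0.3 0 0 0 1;0 0 -0.3 0 0 0 1;0 0 -0.3 0 0 0 1;0 0 -0.3 0 0 0 1")

```text
t: 15.6
eef_pos: [0.5684, -0.1517, 0.0946]
tool_rot: [3.141, 0.698, 1.448]
wrist_force: [-0.4, 0.1, -1.5]
gripper_width: 0.0208
grasp_force: 98.6
```

```bash
python3 rk.py
```

```text
15.65 [ 0.5684 -0.1517  0.0946] [3.1407 0.6981 1.4482] [ 0.43 -0.1  -2.45] [ 1.05 -0.18 -0.  ]
psi -7.03 TCP in rack [-121.9    2. ]
-60 634 [ 68.6 136.6] 73.7
-45 341 [ 68.4 108.1] 73.5
45 317 [ 67.3 105.3] 73.5
60 644 [ 67.2 135.9] 74.3
[-70.5  67.4]
cheek -1 167 front a 151.5 b inner/outer [79.2 80. ]
cheek 1 127 front a 150.8 b inner/outer [78.1 78.8]
```

Call:
apply_moves(moves="-0.008 -0.066 0 0 0 0 1;-0.016 -0.13 0 0 0 0 1;-0.024 -0.2 0 0 0 0 1;-0.033 -0.265 0 0 0 0 1;-0.033 -0.265 0 0 0 0 1;-0.033 -0.265 0 0 0 0 1")

```text
t: 16.4
eef_pos: [0.5673, -0.1598, 0.0946]
tool_rot: [3.141, 0.698, 1.448]
wrist_force: [-0.8, -0.1, -2.0]
gripper_width: 0.021
grasp_force: 98.6
```

```bash
python3 rk.py; sed -i '$a print("F",[arm.get_state()["wrist_force"].round(1).tolist() for _ in range(2)])' rk.py
```

```text
16.45 [ 0.5673 -0.1597  0.0945] [3.141  0.6982 1.4483] [ 0.6  -0.28 -1.71] [ 1.11 -0.18 -0.  ]
psi -7.03 TCP in rack [-113.8    1.9]
-60 641 [ 68.6 136.4] 73.6
-45 339 [ 68.3 110. ] 73.5
45 315 [ 67.3 105.5] 73.6
60 643 [ 67.5 135.4] 74.5
[-71.   66.9]
cheek -1 165 front a 151.3 b inner/outer [79.  79.9]
cheek 1 126 front a 151.1 b inner/outer [78.1 79. ]
```

Call:
apply_moves(moves="-0.008 -0.066 0 0 0 0 1;-0.012 -0.1 0 0 0 0 1;-0.012 -0.1 0 0 0 0 1;-0.012 -0.1 0 0 0 0 1")

```text
t: 16.95
eef_pos: [0.5669, -0.1627, 0.0945]
tool_rot: [3.141, 0.698, 1.448]
wrist_force: [0.5, 0.5, -1.4]
gripper_width: 0.0209
grasp_force: 98.6
```

```bash
python3 -c "
from tilt import *
z=run()[0];run();run()"
```

```text
17.0 [ 0.5669 -0.1627  0.0945] [3.141  0.6983 1.4484] [ 0.1   0.51 -2.2 ] [ 1.1  -0.2   0.01]
17.05 [ 0.5669 -0.1627  0.0945] [3.141  0.6982 1.4483] [-0.31  0.24 -2.26] [ 1.06 -0.1  -0.09]
17.1 [ 0.5669 -0.1627  0.0945] [3.141  0.6983 1.4483] [ 0.22  0.11 -2.13] [ 1.05 -0.08 -0.05]
```

Call:
apply_moves(moves="-0.004 -0.033 0 0 0 0 1;-0.006 -0.05 0 0 0 0 1;-0.006 -0.05 0 0 0 0 1;-0.006 -0.05 0 0 0 0 1")

```text
t: 17.6
eef_pos: [0.5668, -0.1642, 0.0945]
tool_rot: [3.141, 0.698, 1.448]
wrist_force: [0.2, -0.1, -1.3]
gripper_width: 0.0213
grasp_force: 98.6
```

```bash
python3 -c "
from tilt import *
z=run()[0];run();run()"
```

```text
17.65 [ 0.5668 -0.1642  0.0945] [3.1409 0.6982 1.4483] [ 0.19  0.3  -1.78] [ 1.12 -0.19 -0.03]
17.7 [ 0.5668 -0.1642  0.0945] [3.1409 0.6981 1.4483] [-0.21  0.54 -1.57] [ 1.14 -0.18  0.04]
17.75 [ 0.5668 -0.1642  0.0945] [3.1409 0.6982 1.4483] [-0.25  0.45 -1.19] [ 1.11 -0.15  0.04]
```

Call:
apply_moves(moves="-0.004 -0.033 0 0 0 0 1;-0.004 -0.033 0 0 0 0 1;-0.004 -0.033 0 0 0 0 1")

```text
t: 18.12
eef_pos: [0.5666, -0.1652, 0.0945]
tool_rot: [3.141, 0.698, 1.448]
wrist_force: [-0.0, 1.4, -1.8]
gripper_width: 0.0211
grasp_force: 98.6
```

Call:
apply_moves(moves="-0.004 -0.033 0 0 0 0 1;-0.004 -0.033 0 0 0 0 1;-0.004 -0.033 0 0 0 0 1")

```text
t: 18.5
eef_pos: [0.5665, -0.1662, 0.0946]
tool_rot: [3.141, 0.698, 1.448]
wrist_force: [-0.6, 0.7, -1.0]
gripper_width: 0.0209
grasp_force: 98.6
```

```bash
python3 -c "
from tilt import *
z=run()[0];run();run()"
```

```text
18.55 [ 0.5665 -0.1662  0.0946] [3.1409 0.6982 1.4482] [ 0.04 -0.71 -1.98] [ 1.16 -0.13  0.02]
18.6 [ 0.5666 -0.1662  0.0945] [3.1409 0.6982 1.4483] [-0.81  0.18 -1.27] [ 1.1  -0.15  0.03]
18.65 [ 0.5665 -0.1662  0.0945] [3.141  0.6982 1.4483] [ 0.3   0.41 -1.59] [ 1.11 -0.14 -0.06]
```

Call:
apply_moves(moves="-0.004 -0.033 0 0 0 0 1;-0.004 -0.033 0 0 0 0 1;-0.004 -0.033 0 0 0 0 1")

```text
t: 19.02
eef_pos: [0.5664, -0.1672, 0.0945]
tool_rot: [3.141, 0.698, 1.448]
wrist_force: [0.4, 0.1, -2.6]
gripper_width: 0.0206
grasp_force: 98.6
```

Call:
apply_moves(moves="-0.004 -0.033 0 0 0 0 1;-0.004 -0.033 0 0 0 0 1;-0.004 -0.033 0 0 0 0 1")

```text
t: 19.4
eef_pos: [0.5666, -0.1678, 0.0944]
tool_rot: [3.141, 0.698, 1.449]
wrist_force: [0.7, 1.4, -1.5]
gripper_width: 0.0206
grasp_force: 98.8
```

```bash
python3 rk.py; python3 -c "
from tilt import *
run();run()"
```

```text
19.45 [ 0.5666 -0.1678  0.0944] [3.1405 0.6977 1.4486] [ 0.63  1.97 -2.55] [ 1.7  -0.38  0.22]
psi -7.0 TCP in rack [-105.7    2.2]
-60 655 [ 67.4 137.5] 73.6
-45 358 [ 67.3 108. ] 73.5
45 328 [ 67.1 105.6] 73.5
60 640 [ 67.2 134.8] 74.8
[-71.4  65.9]
cheek -1 173 front a 151.1 b inner/outer [78.9 80.2]
cheek 1 119 front a 150.7 b inner/outer [77.1 78.6]
F [[0.6, 2.0, -2.6], [0.6, 2.0, -2.6]]
19.5 [ 0.5666 -0.1678  0.0944] [3.1405 0.6977 1.4485] [ 1.67  2.48 -2.1 ] [ 1.69 -0.43  0.23]
19.55 [ 0.5666 -0.1678  0.0944] [3.1406 0.6977 1.4486] [ 1.36  2.21 -2.49] [ 1.67 -0.41  0.2 ]
```

Contact with the stop at about 2.3 N with no further advance. I'll back off 1 mm, lower the blade 5 mm and hold, then check.

Call:
apply_moves(moves="0.006 0.05 0 0 0 0 1;0.006 0.05 -0.08 0 0 0 1;0.006 0.05 -0.16 0 0 0 1;0.006 0.05 -0.16 0 0 0 1;0.006 0.05 -0.16 0 0 0 1;0.006 0.05 -0.16 0 0 0 1")

```text
t: 20.3
eef_pos: [0.5665, -0.1667, 0.0898]
tool_rot: [3.141, 0.698, 1.448]
wrist_force: [0.6, 0.1, -1.5]
gripper_width: 0.021
grasp_force: 98.9
```

```bash
python3 rk.py
```

```text
20.35 [ 0.5665 -0.1667  0.0898] [3.1409 0.6982 1.4483] [ 0.8  -0.08 -1.03] [ 1.07 -0.12 -0.05]
psi -7.02 TCP in rack [-106.9    2. ]
-60 713 [ 68.2 130.8] 73.4
-45 423 [68.3 98.6] 71.6
45 396 [68.  97.8] 71.4
60 706 [ 68.  125.3] 73.9
[-71.4  66.1]
cheek -1 138 front a 150.8 b inner/outer [79.1 80. ]
cheek 1 96 front a 150.8 b inner/outer [78.  78.9]
F [[0.8, -0.1, -1.0], [0.8, -0.1, -1.0]]
```

Call:
apply_moves(moves="0.012 0.1 0 0 0 0 1;0.05 0.4 0 0 0 0 1;0.11 0.9 0 0 0 0 1;0.18 1.5 0 0 0 0 1;0.27 2.2 0 0 0 0 1;0.36 2.9 0 0 0 0 1;0.44 3.6 0 0 0 0 1;0.53 4.3 0 0 0 0 1;0.61 5 0 0 0 0 1;0.68 5.5 0 0 0 0 1;0.71 5.79 0 0 0 0 1;0.71 5.79 0 0 0 0 1")

```text
t: 21.85
eef_pos: [0.5879, 0.0075, 0.0896]
tool_rot: [3.141, 0.698, 1.449]
wrist_force: [-0.4, -0.6, -1.7]
gripper_width: 0.0207
grasp_force: 98.9
```

```bash
python3 - <<'E'
from tilt import *
z,K,T,P,hsv=run(); d=z['d']
xr=np.array([-.122,-.9925]); yr=np.array([.9925,-.122]); D=P[...,:2]-[551.5,-271]; a=D@xr; b=D@yr; Z=P[...,2]
m=(d>0)&(Z>66)&(Z<82)&(abs(b)<74)&(a>-60)&(a<60); print('plaque',m.sum(),np.percentile(np.c_[a[m],b[m],Z[m]],[1,50,99],axis=0).round(1).tolist(),fit(P[m]))
m=(d>0)&(Z>82)&(Z<100)&(abs(b)<60)&(a>40)&(a<90); print('stop',m.sum(),np.percentile(a[m],[5,50,95]) if m.sum() else '')
cv2.imwrite('pics/fin.png',cv2.resize(z['p'][::-1,::-1,::-1],None,fx=1.4,fy=1.4))
E
```

```text
21.9 [0.5877 0.0066 0.0898] [3.141  0.6987 1.448 ] [ 0.2  -0.86 -1.82] [ 0.99 -0.13  0.05]
plaque 468 [[-36.6, -40.8, 67.9], [33.3, 1.7, 74.1], [57.6, 46.8, 76.0]] (420, array([ 550.6, -298.6,   74.4]), array([-0.27, -0.02]), np.float64(0.73))
stop 854 [62.75455587 64.28991193 70.99110281]
```

View pics/fin.png

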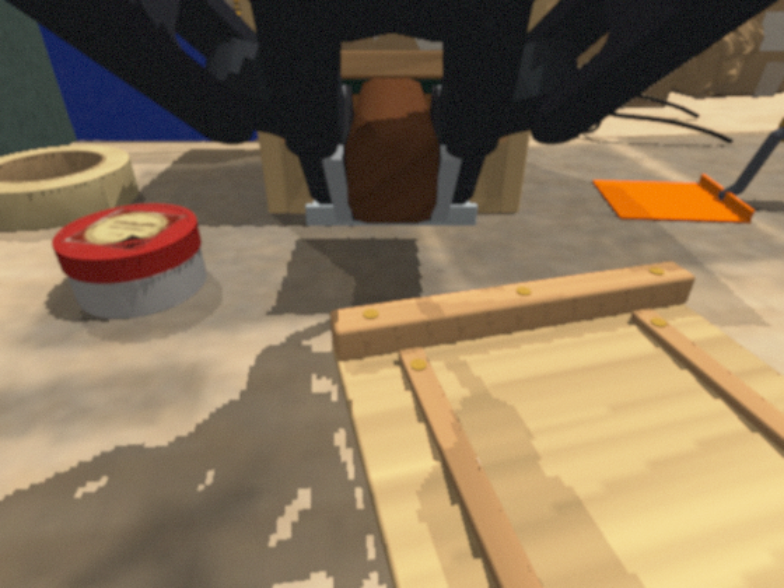

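The plaque is level on the ledges against the stop: its far edge measures about 63.4 mm and the stop face about 63.5 mm. The jig is empty and the tin is undisturbed. Returning the lifter to its old spot.

Call:
apply_moves(moves="0 0.4 0.3 0 0 0 1;-0.2 1.2 0.5 0 0 0.1 1;-0.4 2.6 0.5 0 0 0.25 1;-0.6 4 0.5 0 0 0.4 1;-0.8 5.4 0.5 0 0 0.5 1;-1 6.8 0.5 0 0 0.6 1;-1.2 8.2 0.5 0 0 0.7 1;-1.4 9.6 0.4 0 0 0.8 1;-1.6 11 0.2 0 0 0.875 1;-1.8 12.3 -0.1 0 0 0.875 1;-1.87 13.1 -0.6 0 0 0.875 1;-1.87 13.1 -0.9 0 0 0.875 1")

```text
t: 23.4
eef_pos: [0.5293, 0.4041, 0.0614]
tool_rot: [-3.14, 0.696, 1.577]
wrist_force: [0.3, -0.9, -1.2]
gripper_width: 0.0208
grasp_force: 98.7
```

Call:
apply_moves(moves="0 0 -0.3 0 0 0 1;0 0 -0.5 0 0 0 1;0 0 -0.65 0 0 0 1;0 0 -0.65 0 0 0 1;0 0 -0.65 0 0 0 1")

```text
t: 24.02
eef_pos: [0.5319, 0.4, 0.0436]
tool_rot: [3.14, 0.698, 1.57]
wrist_force: [-0.4, -0.0, -1.2]
gripper_width: 0.0212
grasp_force: 98.7
```

Call:
apply_moves(moves="0 0 -0.05 0 0 0 1;0 0 -0.1 0 0 0 1;0 0 -0.137 0 0 0 1;0 0 -0.137 0 0 0 1;0 0 -0.137 0 0 0 1")

```text
t: 24.65
eef_pos: [0.5317, 0.4001, 0.0394]
tool_rot: [3.141, 0.698, 1.57]
wrist_force: [-1.3, 1.0, 1.9]
gripper_width: 0.021
grasp_force: 99.4
```

```bash
python3 -c "
from tilt import *
run();run()"
```

```text
24.7 [0.5317 0.4001 0.0394] [3.1407 0.6983 1.5703] [-1.34 -0.3   2.9 ] [ 0.36  0.15 -0.14]
24.75 [0.5317 0.4001 0.0394] [3.1407 0.6981 1.5704] [-1.36  0.99  2.93] [ 0.45  0.16 -0.15]
```

Contact with the bench. Releasing, then backing out along the fingers.

Call:
apply_moves(moves="0 0 0 0 0 0 0.3;0 0 0 0 0 0 -0.5;0 0 0 0 0 0 -1;0 0 0 0 0 0 -1;0 0 0 0 0 0 -1;0 0 0 0 0 0 -1", squeeze=20)

```text
t: 25.5
eef_pos: [0.5317, 0.4001, 0.0391]
tool_rot: [3.141, 0.698, 1.571]
wrist_force: [-0.2, -0.0, -0.8]
gripper_width: 0.0857
grasp_force: 0.0
```

Call:
apply_moves(moves="0 0.3 0.4 0 0 0 -1;0 0.9 1.2 0 0 0 -1;0 1.5 2 0 0 0 -1;0 2 2.7 0 0 0 -1;0 2 3.5 0 0 0 -1;0 2 3.5 0 0 0 -1;0 2 3.5 0 0 0 -1")

```text
t: 26.38
eef_pos: [0.5317, 0.4594, 0.1441]
tool_rot: [3.141, 0.698, 1.57]
wrist_force: [-1.6, 0.3, -0.5]
gripper_width: 0.0853
grasp_force: 0.0
```

```bash
python3 - <<'E'
from tilt import *
z,K,T,P,hsv=run(); d=z['d']; 
m=(d>0)&(abs(P[...,0]-532)<9)&(P[...,1]>375)&(P[...,1]<440)&(P[...,2]>60)&(P[...,2]<80); print('handle',fit(P[m]))
m=(hsv[...,1]<60)&(hsv[...,2]>70)&(d>0)&(abs(P[...,0]-532)<45)&(P[...,1]>250)&(P[...,1]<325)&(P[...,2]<15)&(P[...,2]>-5)
print('blade',fit(P[m]) if m.sum()>20 else m.sum())
p0=np.load('last_top.npz')['p'].astype(int); p,d=snap('top'); df=(abs(p.astype(int)-p0).max(2)>60).astype(np.uint8)
cs,_=cv2.findContours(cv2.morphologyEx(df,cv2.MORPH_OPEN,np.ones((3,3))),cv2.RETR_EXTERNAL,cv2.CHAIN_APPROX_SIMPLE); print([cv2.boundingRect(c) for c in cs if cv2.contourArea(c)>15])
E
```

```text
26.425 [0.5315 0.4593 0.1436] [-3.1411  0.699   1.5705] [ 0.31 -0.68 -0.53] [0.69 0.03 0.02]
handle (1257, array([531.9, 411.4,  70.9]), array([ 0.67, -0.22]), np.float64(0.45))
blade (1441, array([532.5, 288.5,   3.2]), array([ 0.05, -0.06]), np.float64(0.33))
[(45, 345, 23, 21), (14, 318, 231, 102), (40, 315, 212, 88), (166, 249, 102, 93), (137, 221, 18, 27), (186, 217, 111, 94), (262, 194, 36, 50), (27, 181, 5, 15), (137, 162, 18, 53)]
```

```bash
python3 -c "
from plant import arm
print(arm.hand_in())"
```

```text
the job is handed in; nothing more can be done
None
```

The job is handed in: the plaque measured level on both lower ledges and up against the back stop, which I pushed with only about 2.5 N, and the lifter lies flat and released on the bench at its old spot; the judge's result was not reported.

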